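# Lift a clean film spool from its stand with tongs

### The arm

A 6-joint arm with a two-finger parallel gripper is mounted at the origin on the work surface. World frame = base frame: x ahead of the robot, y to its left, z up, the work surface at z = 0. Lengths are in m, angles in rad, forces in N, time in s.
With the tool pointing down it reaches from about 0.35 to 0.775 m from the base axis. Payload 5.5 kg.
Tool frame: the origin (TCP) lies at the very end of the fingers, on their centre line; the grasp point (between the pads) lies 19 mm behind it; z points along the fingers, y is the line along which they close (so a half turn about z gives the same grasp; the last joint's range is limited). The gripper opens to 85 mm and grips with 20 to 120 N. Pads are 22 mm wide; open, the fingers measure 114 mm over their backs; the gripper's body (76 mm by 85 mm) begins 54 mm behind the grasp point. The pads swing forward as they close: fully open they stand 13 mm farther back than shut.
Start: joints at [1.056, 0.313, 0.046, 1.304, 0, 1.431], TCP at [0.211, 0.535, 0.193] pointing down, gripper open.
Joint ranges: [-2.76, 2.76], [-0.86, 1.69], [-1.03, 1.26], [-2.2, 2.34], [-1.47, 1.5], [-3.14, 3.14]. Speed limits (rad/s): [2.57, 2.57, 3.14, 3.14, 3.14, 3.14].

### API

Orientations are given as a unit quaternion [w, x, y, z].
In Python, from workcell import get_state, read_camera, hand_in gives the robot as it stands.
- The arm moves only by the tool send_rows, never from a script. Its argument "increments" is a list of rows, each an object of numbers: "dx", "dy", "dz": the shift along the world's x, y, z in units of 25 mm (1.0 is 25 mm); "roll": the turn about the world's z in units of 8 degrees (1.0 is 8 degrees); "claw": the opening, from -1 (shut) to 1 (fully open). In form: [{"dx": .., "dy": .., "dz": .., "roll": .., "claw": ..}, ...]. A call has exactly 5 rows; each row is the pose to reach, as a shift and turn from the pose commanded when the call began; what a row does not reach only later rows make up. A row lasts 1/8 s, in which the tool goes at most 62.5 mm and 10.7 degrees, less where a joint would pass 70% of its speed; a pose out of reach is approached as far as the arm can. A call with a gripper value outside its range is refused whole. The fingers move at their own pace and stop on an object; "grip_force" is the grip in N (left out, the last holds). Time passes only in rows, so rows that repeat a pose let the fingers close, or fill a call up. It gives the time, the measured TCP pose, the force, the opening and the grip force at its end, in the units of the state.
- get_state(): the state, without advancing time (a new reading comes with each control period).
- read_camera(name): name is "scene" or "side" or "wrist"; returns a dict with "image" (384x512x3 uint8, blue, green, red), "fx", "fy", "cx", "cy" (pixels), "dist_coeffs" ([k1, k2, p1, p2, k3] as OpenCV has them; the pictures are not rectified), "world_to_cam" (4x4, takes a point from world to camera coordinates). Camera axes: x right, y up, looking along -z (the intrinsics and any distortion apply to the point x, -y, -z); pixel columns grow to the right and rows downward; lengths in m; the calibration is good to about 2 mm. A picture is of the moment at which its call begins. There is no depth.
- hand_in(): hands the job in; it is judged then, once.
The state is a dict: "clock": time; "joint_pos": joint angles; "qvel": joint speeds; "tau": joint torques, N m; "tcp_pos": TCP position; "orientation": TCP orientation; "wrist_force": force on the tool from outside, world axes, zero at the start; "ft_torque": the same for the moment, N m; "finger_gap": finger opening in m; "grip_force": force on a finger pad.
Only numpy, scipy, OpenCV 4.12 (cv2) and the standard library are available. Lean on these libraries where they do the work, as an engineer would, in place of code of your own. Each camera call takes 0.05 s, during which the arm holds its last target. There are 200 camera calls.

### The job

The cleaned film spool waits under a clear dust cover and must not be touched by the gripper. Lift the cover off, stand it upright on the narrow raised wooden rail and let go; then pick up the tongs, close the jaws firmly on the spool's waist and lift the spool about 10 cm above its stand. Finish while still holding the spool up in the tongs, with the cover still standing on the rail and the loader, brass lid and reel left alone.

Things in the scene. Friction and masses are not known exactly. Their poses are not given: they have to be found in the camera images.
- stand: Fixed black rubber disc, 90 mm across, 12 mm thick, on which the spool and the cover stand concentrically. Origin: centre of its underside, on the bench.
- spool: Loose grey plastic film spool standing upright on the stand's centre, inside the cover; 30 g, 50 mm tall. Round flanges 32 mm across and 4 mm thick at bottom and top; between them the waist (hub) is a plain round 14 mm across, 42 mm long. Origin: centre of its underside; z is its axis, up.
- cover: Loose clear plastic dust cover, about 80 g: an upside-down cup 66 mm across and 64 mm tall, open below, wall 3 mm, top 4 mm (60 mm inside height). On top a short neck (18 mm across, 64 to 68 mm up) and a black round knob 26 mm across, 68 to 92 mm above the rim. Origin: centre of its rim plane (the underside); z up its axis. It stands over the spool at the start.
- rail: Fixed pale wooden rail on two low feet: a level bar 160 mm long (its x axis), 28 mm wide (its y axis), flat top 50 mm above the bench. The feet are 60 mm wide and only 6 mm high. Origin: on the bench under the rail's centre. The cover's rim is wider than the bar and overhangs it on both sides: it stands safely if centred.
- rail_top (a point): Centre of the rail's flat top, 50 mm above the bench; axes as the rail.
- tongs: Loose steel spring tongs, 85 g, lying flat on the bench, 230 mm long; jaws at +x, hinge block (26 x 30 mm, 25 mm high) at x -121 to -95 mm. Two bars (12 mm high) swing sideways (along y) about upright hinges at x = -100, y = +-10 mm. Origin: on the bench midway between the two finger plates; z up. Centre of mass within 15 mm of the origin. Pinch the plates from above to close.
- plates (a point): Midway between the finger plates, 18 mm above the tongs' underside. Each plate is upright, 32 mm long (x), 34 mm high from the underside up. Outer faces 47 mm apart open, 32 mm with the jaws on the 14 mm waist. A spring pushes 4 N on each plate open, 7 N at the waist, so the tongs can be lifted half squeezed (plates 41 mm apart, jaws about 31).
- jaws (a point): Midway between the jaws, 95 mm ahead (+x) of the plates, 18 mm above the tongs' underside; it does not move with the arms. Jaws: rubber-faced pads 26 mm long (x 82 to 108 mm), 16 mm high (10 to 26 mm above the underside), 5 mm thick; gap 44 mm open, parallel at 14 mm gap.
- tong_left (a joint): Closing angle of the left (+y) tong arm: 0 open, 0.077 when the jaws hold the 14 mm waist, 0.113 fully shut (jaws touching).
- tong_right (a joint): Closing angle of the right (-y) tong arm, likewise.
- loader: Bystander: black bulk film loader, 85 x 150 mm, 101 mm high, 1.3 kg, crank folded flat on its face (its -x side, which looks away from the robot). Origin: centre of its underside.
- tank_lid: Bystander: brass tank lid, 90 mm across, 30 mm high. Origin: centre of its underside.
- reel: Bystander: chrome take-up reel lying flat, 80 mm across, 35 mm high. Origin: centre of its underside.
Not all that is in view belongs to the job. There is more than one size of the cover; the job needs the largest.

How it is judged:
On the way, in this order (a step that is already met when the one before it is completed fails the run):
1. the cover stands upright on the rail, let go, while the spool still stands on its stand (contact force between cover and rail above 0.2 N and angle between cover's own z axis and vertical below 0.1 rad and z of cover in the frame of rail_top between -0.004 and 0.006 m and contact force between each of the arm, the fingers and cover below 0.05 N and contact force between spool and stand above 0.05 N and linear speed of cover below 0.03 m/s), for 0.3 s.
2. the tongs, held by the fingers, are closed firmly on the spool's waist (contact force between the fingers and tongs above 5 N and contact force between tongs and spool above 2 N and horizontal distance between spool and stand below 0.08 m and z of jaws in the frame of spool between 0.006 and 0.044 m and value of joint each of tong_left, tong_right above 0.045 rad), for 0.2 s.
At the end, for the whole second after the job is handed in: Holding: fingers squeeze the tongs (over 5 N), tongs squeeze the spool (over 2 N) by its waist; spool underside 80 mm or more above the stand's top, still (under 50 mm/s), not touched by gripper or arm; cover upright (within 0.1 rad) on the rail's top, untouched (z of spool in the frame of stand above 0.092 m and contact force between tongs and spool above 2 N and contact force between the fingers and tongs above 5 N and contact force between each of the fingers, the arm and spool below 0.05 N and height (world z) of tongs above 0.04 m and linear speed of spool below 0.05 m/s and contact force between cover and rail above 0.2 N and angle between cover's own z axis and vertical below 0.1 rad and z of cover in the frame of rail_top between -0.004 and 0.006 m and contact force between each of the fingers, the arm and cover below 0.05 N and z of jaws in the frame of spool between 0.006 and 0.044 m and value of joint each of tong_left, tong_right above 0.045 rad); the arm keeps its last pose, push and grip.
It fails at once if the gripper or arm touches the spool itself (contact force between any of the fingers, the arm and spool above 0.3 N).
It fails at once if the loader, brass lid or reel is displaced by more than 20 mm (distance of any of loader, tank_lid, reel from where it was at the start of the episode above 0.02 m).
It also fails if it takes over 67 s, if anything falls off the work surface, if the arm or the gripper's body presses on something with over 40 N, if the wrist force passes 120 N, or if a joint passes its speed limit or range.

## Working session

There is one attempt and no reset: what is moved stays moved. The work goes in short steps, Python scripts to look and compute and a tool call to move; the robot and the scene stay as the last step left them, time stands still between calls to the robot, and variables do not carry over. Pictures are saved under pics/ and viewed, at most 10 in all, crops included, and the job is handed in when it is done.

Besides the shell and the picture viewer there is one more tool, called after ">>>" by a JSON object that holds its "fn" and its "kwargs". send_rows: Moves the arm, as the interface text tells. Its arguments: {"type":"object","properties":{"increments":{"type":"array","items":{"type":"object","properties":{"dx":{"type":"number"},"dy":{"type":"number"},"dz":{"type":"number"},"roll":{"type":"number"},"claw":{"type":"number"}}}},"grip_force":{"type":"number"}},"required":["increments"]}

```bash
mkdir -p pics
cat > h.py <<'E'
import numpy as np, cv2, pickle
from workcell import get_state, read_camera, hand_in
def grab(n,tag):
    c=read_camera(n); c['image']=np.array(c['image'],np.uint8); cv2.imwrite(f'pics/{tag}.png',c['image']); pickle.dump(c,open(f'pics/{tag}.pkl','wb')); return c
def load(tag): return pickle.load(open(f'pics/{tag}.pkl','rb'))
def K(c): return np.array([[c['fx'],0,c['cx']],[0,c['fy'],c['cy']],[0,0,1.]])
def ray(c,px):
    u=cv2.undistortPoints(np.array([[px]],float),K(c),np.array(c['dist_coeffs'],float))[0,0]
    M=np.array(c['world_to_cam']);R=M[:3,:3];o=-R.T@M[:3,3]
    d=R.T@np.array([u[0],-u[1],-1]);return o,d/np.linalg.norm(d)
def onz(c,px,z):
    o,d=ray(c,px);return o+d*(z-o[2])/d[2]
def tri(*obs):
    A=np.zeros((3,3));b=np.zeros(3);L=[ray(c,p) for c,p in obs]
    for o,d in L:
        P=np.eye(3)-np.outer(d,d);A+=P;b+=P@o
    x=np.linalg.solve(A,b)
    return x,[float(np.linalg.norm((np.eye(3)-np.outer(d,d))@(x-o))) for o,d in L]
def proj(c,p):
    M=np.array(c['world_to_cam']);q=M[:3,:3]@np.asarray(p,float)+M[:3,3]
    return cv2.projectPoints(np.array([[q[0],-q[1],-q[2]]]),np.zeros(3),np.zeros(3),K(c),np.array(c['dist_coeffs'],float))[0][0,0]
E
python3 - <<'E'
from h import *
a=grab('scene','sc0');b=grab('side','si0');w=grab('wrist','wr0')
for c in(a,b,w):
    M=np.array(c['world_to_cam']);print(-M[:3,:3].T@M[:3,3],-M[2,:3],c['fx'],c['dist_coeffs'])
m=np.vstack([a['image'],b['image']]);cv2.imwrite('pics/x.png',m)
print(get_state())
E
```

```text
[ 1.16067912 -0.35068532  0.7381058 ] [-0.60266006  0.38263545 -0.70027921] 377.00458710008854 [-0.08049444  0.          0.          0.          0.        ]
[0.26710915 0.52941709 0.63322732] [ 0.37059472 -0.63989583 -0.67319602] 375.00907778967394 [0.01175174 0.         0.         0.         0.        ]
[0.14688561 0.56027797 0.37343787] [ 0.24995124 -0.1005209  -0.96302644] 268.8224374878106 [-0.04585161  0.          0.          0.          0.        ]
{'clock': 0.15, 'joint_pos': array([1.05642163e+00, 3.13848629e-01, 4.52264620e-02, 1.30361103e+00,
       1.98675406e-05, 1.43121780e+00]), 'qvel': array([ 0.00041681, -0.00021011,  0.00304526,  0.00052977,  0.00039376,
        0.00096566]), 'tau': array([ 2.19358488e-03, -4.81063092e+01,  2.98814964e+01,  1.39195586e-02,
       -1.36340686e-04,  2.05965148e-05]), 'tcp_pos': array([0.2102666 , 0.5346951 , 0.19249645]), 'orientation': array([-2.40155179e-04,  1.86303123e-01,  9.82492051e-01, -6.77179667e-04]), 'wrist_force': array([ 0.7007467 ,  0.50729489, -0.06316354]), 'ft_torque': array([-0.00741162,  0.01318903, -0.03963008]), 'grip_force': 0.0, 'finger_gap': 0.08540842408220378}
```

View pics/sc0.png

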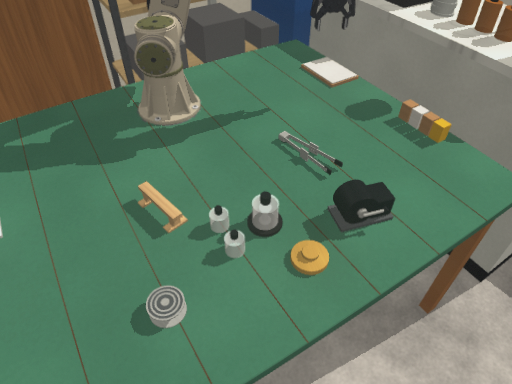

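View pics/si0.png

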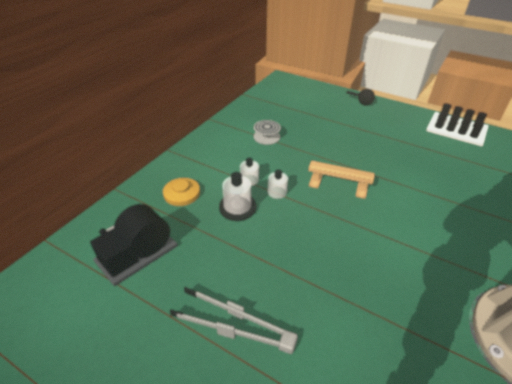

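Scene view: the candidates for the cover are a large one on the black disc (265,210) and two small ones at (219,218) and (234,243). The large one fits: it is the biggest, stands on the black stand and has the spool inside. The rail is at (162,205) and the tongs at (310,152), with jaws to the lower right (black tips) and the hinge at about (284,135). In the side view, the cover is at (237,197), the rail at (341,172) and the tongs at (240,320), with the hinge at (289,342). Next I'll enlarge.

Run:
```python
from h import *
def crop(t,x,y,w,h,s,o):
    i=cv2.resize(load(t)['image'][y:y+h,x:x+w],None,fx=s,fy=s,interpolation=cv2.INTER_CUBIC)
    for k in range(0,w,10):
        cv2.line(i,(k*s,0),(k*s,12 if (x+k)%50==0 else 5),(255,255,255),1)
        if (x+k)%50==0: cv2.putText(i,str(x+k),(k*s+2,22),0,.4,(255,255,255),1)
    for k in range(0,h,10):
        cv2.line(i,(0,k*s),(12 if (y+k)%50==0 else 5,k*s),(255,255,255),1)
        if (y+k)%50==0: cv2.putText(i,str(y+k),(14,k*s+4),0,.4,(255,255,255),1)
    cv2.imwrite(f'pics/{o}.png',i)
crop('sc0',130,120,220,150,3,'c1')
crop('si0',160,130,230,230,2,'tmp')
crop('si0',160,140,220,215,2,'c2x')
crop('si0',165,150,220,200,3,'c2')
```

```text
(no output)
```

View pics/c1.png

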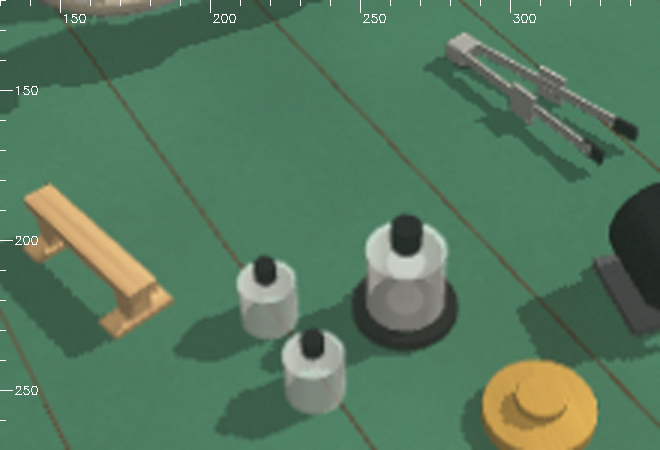

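View pics/c2.png

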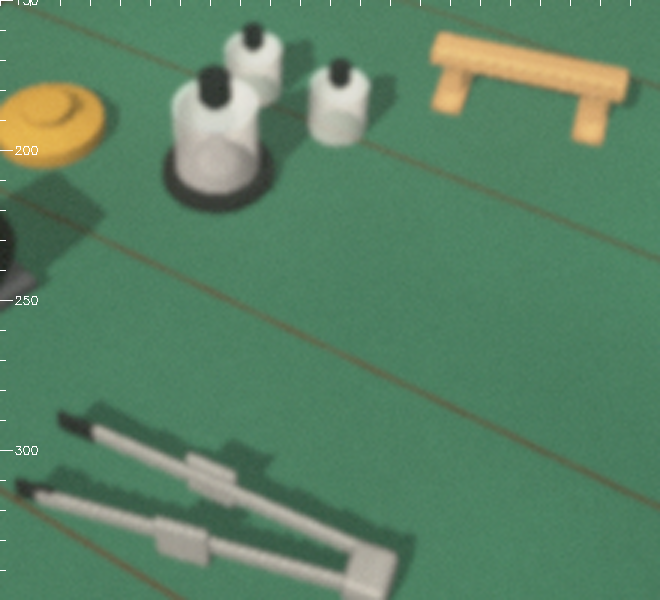

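Run:
```python
from h import *
a=load('sc0');b=load('si0')
A=lambda u,v:(130+u/3-.33,120+v/3-.33)
B=lambda u,v:(165+u/3-.33,150+v/3-.33)
def knob(c,x,y):
    g=c['image'].max(2).astype(float)[y-12:y+13,x-10:x+11]
    n,l,s,ce=cv2.connectedComponentsWithStats((g<75).astype(np.uint8))
    k=l[12,10];print('knob',s[k]);return ce[k]+[x-10,y-12]
ka,kb=knob(a,265,198),knob(b,236,179)
print(ka,kb)
def t(n,p,q):
    x,e=tri((a,p),(b,q));print(n,x.round(4),np.round(e,4))
t('knob',ka,kb);t('knobhand',A(407,235),B(215,88))
for n,p,q in [('railtop L-far',(50,184),(441,33)),('railR',(158,281),(629,69)),('rail2',(130,293),(625,87)),('rail3',(25,199),(433,46)),
 ('hinge',(462,44),(372,562)),('plateA',(522,92),(212,470)),('plateB',(552,74),(182,530)),('tipA',(597,155),(75,424)),('tipB',(626,130),(27,490)),('stand',(405,312),(218,172))]:
    t(n,A(*p),B(*q))
```

```text
knob [  6   6  10  13 108]
knob [ 6  6  9 12 94]
[265.0462963  197.89814815] [235.92553191 178.42553191]
knob [ 0.641  -0.0037  0.0936] [0.0007 0.0007]
knobhand [ 0.6402 -0.003   0.0925] [0.0014 0.0014]
railtop L-far [ 0.5024 -0.2009  0.1048] [0.0472 0.0472]
railR [ 0.4374 -0.1992  0.023 ] [0.0705 0.0705]
rail2 [ 0.43   -0.2174 -0.0006] [0.0591 0.0591]
rail3 [ 0.5044 -0.2145  0.0904] [0.0584 0.0584]
hinge [0.3799 0.2353 0.0248] [0.0022 0.0022]
plateA [0.4864 0.2354 0.0316] [0.0004 0.0004]
plateB [0.4798 0.2774 0.0329] [0.0012 0.0012]
tipA [0.5859 0.2479 0.0176] [0.0033 0.0033]
tipB [0.5773 0.2971 0.02  ] [0.0009 0.0009]
stand [ 0.6426 -0.0052  0.0019] [0.0017 0.0017]
```

Run:
```python
from h import *
a=load('sc0');b=load('si0')
A=lambda u,v:(130+u/3-.33,120+v/3-.33)
B=lambda u,v:(165+u/3-.33,150+v/3-.33)
def t(n,p,q):
    x,e=tri((a,p),(b,q));print(n,x.round(4),np.round(e,4));return x
sc=[(25,199),(50,184),(158,281),(131,293)]; si=[(441,33),(629,69),(625,87),(433,46)]
print([onz(a,A(*p),.05)[:2].round(3) for p in sc]);print([onz(b,B(*p),.05)[:2].round(3) for p in si])
t('railc',A(*np.mean(sc,0)),B(*np.mean(si,0)))
t('small1',A(265,268),B(340,72)); t('small2',A(312,343),B(253,37)); t('lid',A(540,390),B(48,102))
print('loader base',onz(a,(333,225),0),onz(a,(391,213),0),onz(b,(117,281),0),onz(b,(177,241),0),onz(b,(91,243),0))
w=load('wr0');print('wrist',proj(w,(.641,-.004,.09)),proj(w,(.483,.256,.03)))
```

```text
[array([ 0.392, -0.241]), array([ 0.386, -0.215]), array([ 0.543, -0.18 ]), array([ 0.544, -0.204])]
[array([ 0.544, -0.209]), array([ 0.39 , -0.246]), array([ 0.385, -0.221]), array([ 0.542, -0.189])]
railc [ 0.4653 -0.211   0.0504] [0.0042 0.0042]
small1 [ 0.5862 -0.1036  0.0616] [0.0007 0.0007]
small2 [ 0.6721 -0.1087  0.0595] [0.0007 0.0007]
lid [0.7864 0.0251 0.0343] [0.001 0.001]
loader base [0.73927696 0.14214853 0.        ] [0.79037115 0.30016826 0.        ] [0.73078347 0.29365089 0.        ] [0.69698527 0.15108831 0.        ] [0.8531134  0.25226745 0.        ]
wrist [ 73.28311653 497.88761446] [163.61581877 380.40217044]
```

>>> {"fn": "send_rows", "kwargs": {"increments": [{"dx": 1.5, "dy": -1.9, "claw": 1}, {"dx": 3.0, "dy": -3.8, "claw": 1}, {"dx": 4.5, "dy": -5.7, "claw": 1}, {"dx": 6.0, "dy": -7.6, "claw": 1}, {"dx": 7.5, "dy": -9.5, "claw": 1}], "grip_force": 30}}

```text
schema error: expected keys dx, dy, dz, roll, claw
```

>>> {"fn": "send_rows", "kwargs": {"increments": [{"dx": 1.5, "dy": -1.9, "dz": 0, "roll": 0, "claw": 1}, {"dx": 3.0, "dy": -3.8, "dz": 0, "roll": 0, "claw": 1}, {"dx": 4.5, "dy": -5.7, "dz": 0, "roll": 0, "claw": 1}, {"dx": 6.0, "dy": -7.6, "dz": 0, "roll": 0, "claw": 1}, {"dx": 7.5, "dy": -9.5, "dz": 0, "roll": 0, "claw": 1}], "grip_force": 30}}

```text
clock: 0.78
tcp_pos: [0.3988, 0.296, 0.1931]
orientation: [0.0, 0.186, 0.983, 0.0]
wrist_force: [1.5, -0.1, 1.2]
finger_gap: 0.0855
grip_force: 0.0
```

>>> {"fn": "send_rows", "kwargs": {"increments": [{"dx": 1.5, "dy": -1.9, "dz": 0, "roll": 0, "claw": 1}, {"dx": 3.0, "dy": -3.8, "dz": 0, "roll": 0, "claw": 1}, {"dx": 4.5, "dy": -5.7, "dz": 0, "roll": 0, "claw": 1}, {"dx": 6.0, "dy": -7.6, "dz": 0, "roll": 0, "claw": 1}, {"dx": 7.5, "dy": -9.5, "dz": 0, "roll": 0, "claw": 1}]}}

```text
clock: 1.4
tcp_pos: [0.5864, 0.0584, 0.193]
orientation: [-0.0, 0.186, 0.982, 0.0]
wrist_force: [0.2, 1.2, 0.4]
finger_gap: 0.0854
grip_force: 0.0
```

>>> {"fn": "send_rows", "kwargs": {"increments": [{"dx": 1.1, "dy": -1.25, "dz": 0, "roll": 0, "claw": 1}, {"dx": 2.18, "dy": -2.48, "dz": 0, "roll": 0, "claw": 1}, {"dx": 2.18, "dy": -2.48, "dz": -0.4, "roll": 0, "claw": 1}, {"dx": 2.18, "dy": -2.48, "dz": -0.8, "roll": 0, "claw": 1}, {"dx": 2.18, "dy": -2.48, "dz": -0.8, "roll": 0, "claw": 1}]}}

```text
clock: 2.02
tcp_pos: [0.6383, -0.0007, 0.1718]
orientation: [-0.002, 0.186, 0.983, 0.0]
wrist_force: [-0.3, 0.2, -0.1]
finger_gap: 0.0856
grip_force: 0.0
```

Run:
```python
from h import *
w=grab('wrist','wr1');print(get_state()['tcp_pos'])
M=np.array(w['world_to_cam']);print(-M[:3,:3].T@M[:3,3],-M[2,:3])
print('knob',proj(w,(.641,-.004,.104)),'rail',proj(w,(.466,-.212,.05)),proj(w,(.39,-.23,.05)),proj(w,(.543,-.195,.05)))
```

```text
[ 0.63883891 -0.0007016   0.17274385]
[0.5753417  0.02449769 0.35308983] [ 0.24796324 -0.0982185  -0.96377765]
knob [254.37566907 197.7173433 ] rail [ 24.62036054 109.83272842] [-22.98850819  50.59465978] [ 71.33385889 167.27342617]
```

View pics/wr1.png

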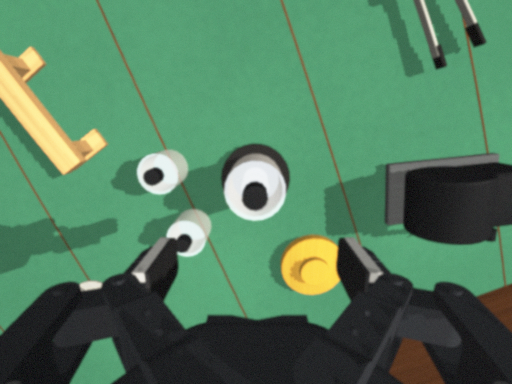

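The wrist view shows the large cover at (255,190) on the black stand, with its knob at (255,196) where 254,198 was predicted. The two smaller covers are at (162,172) and (190,232). So the target is confirmed by size and stand, and I'll descend.

>>> {"fn": "send_rows", "kwargs": {"increments": [{"dx": 0, "dy": 0, "dz": -1.0, "roll": 0, "claw": 1}, {"dx": 0, "dy": 0, "dz": -2.0, "roll": 0, "claw": 1}, {"dx": 0, "dy": 0, "dz": -3.0, "roll": 0, "claw": 1}, {"dx": 0, "dy": 0, "dz": -3.65, "roll": 0, "claw": 1}, {"dx": 0, "dy": 0, "dz": -3.65, "roll": 0, "claw": 1}]}}

```text
clock: 2.7
tcp_pos: [0.6389, -0.0012, 0.0811]
orientation: [-0.001, 0.186, 0.983, -0.0]
wrist_force: [0.5, 0.7, -0.2]
finger_gap: 0.0855
grip_force: 0.0
```

>>> {"fn": "send_rows", "kwargs": {"increments": [{"dx": 0, "dy": 0, "dz": 0, "roll": 0, "claw": -0.2}, {"dx": 0, "dy": 0, "dz": 0, "roll": 0, "claw": -0.5}, {"dx": 0, "dy": 0, "dz": 0, "roll": 0, "claw": -0.7}, {"dx": 0, "dy": 0, "dz": 0, "roll": 0, "claw": -0.7}, {"dx": 0, "dy": 0, "dz": 0, "roll": 0, "claw": -0.7}], "grip_force": 30}}

```text
clock: 3.32
tcp_pos: [0.6401, -0.0019, 0.0821]
orientation: [0.0, 0.186, 0.982, 0.0]
wrist_force: [-0.4, -0.8, 0.4]
finger_gap: 0.0128
grip_force: 0.0
```

Run:
```python
from h import *
w=grab('wrist','wr2');a=grab('scene','sc2');b=grab('side','si2')
m=np.hstack([cv2.resize(a['image'][130:260,200:330],(400,400)),cv2.resize(b['image'][120:250,170:300],(400,400))])
cv2.imwrite('pics/v2.png',m)
```

```text
(no output)
```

View pics/v2.png

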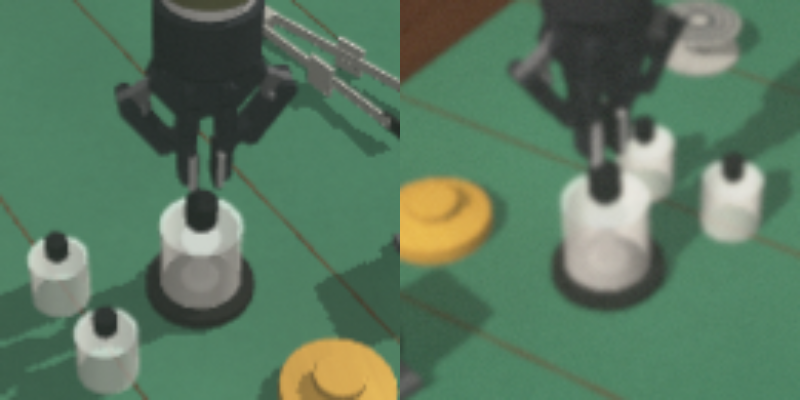

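Run:
```python
from h import *
a=load('sc2');b=load('si2');print(tri((a,(267.3,190.8)),(b,(237.6,172))))
print(get_state()['tcp_pos'],get_state()['wrist_force'])
for c in(a,b):print([proj(c,(.640,-.002,z)).round(1) for z in (.082,.104,.12)])
print(tri((a,(200+202/3.077,130+210/3.077)),(b,(170+205/3.077,120+183/3.077))))
```

```text
(array([ 6.37762104e-01, -2.25470526e-05,  1.14528678e-01]), [0.0045957955324850246, 0.004595795532485012])
[ 0.64002561 -0.00192532  0.0819609 ] [-0.72257594 -0.88424476 -0.09621564]
[array([265. , 200.7]), array([265.2, 194.2]), array([265.3, 189.4])]
[array([235.7, 183. ]), array([235.4, 175.5]), array([235.2, 169.8])]
(array([ 0.63985804, -0.00257123,  0.091397  ]), [0.001962218621600895, 0.001962218621600957])
```

Run:
```python
from h import *
w=load('wr1')
for n,p in [('small1 (153,176)',(.5862,-.1036,.0616)),('small2 (184,242)',(.6721,-.1087,.0595)),('lid (314,270)',(.7864,.0251,.0343)),('tipA (438,60)',(.5859,.2479,.0176)),('tipB(475,34)',(.5773,.2971,.02))]:
    print(n,proj(w,p).round(1),end=' ')
    print([proj(w,np.array(p)-[0,0,d]).round(1) for d in(.03,)])
w2=load('wr2');cv2.imwrite('pics/v3.png',cv2.resize(w2['image'][130:384,130:400],None,fx=2,fy=2))
print('tcp',proj(w2,(.640,-.002,.082)),proj(w2,(.640,-.002,.112)))
```

```text
small1 (153,176) [153.1 174.6] [array([162.3, 169.8])]
small2 (184,242) [182.9 241.5] [array([189. , 231.5])]
lid (314,270) [314.8 272.5] [array([310.6, 261.3])]
tipA (438,60) [437.7  59.6] [array([422.8,  64.5])]
tipB(475,34) [476.9  36.7] [array([458.9,  43.3])]
tcp [256.28441575 218.80468928] [256.19739297 236.2149934 ]
```

View pics/v3.png

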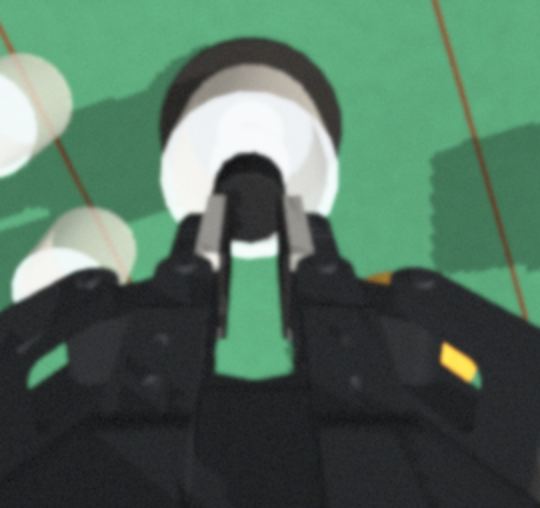

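The closed pads sit just above the knob: the wrist view shows the pads at about (237,228) and (278,229), overlapping the knob's edges, and the gap is 13 mm. So the fingertips are higher than the TCP reading. I'll reopen, go down 16 mm and close again.

>>> {"fn": "send_rows", "kwargs": {"increments": [{"dx": 0, "dy": 0, "dz": 0, "roll": 0, "claw": 0.5}, {"dx": 0, "dy": 0, "dz": 0, "roll": 0, "claw": 0.5}, {"dx": 0, "dy": 0, "dz": 0, "roll": 0, "claw": 0.5}, {"dx": 0, "dy": 0, "dz": -0.35, "roll": 0, "claw": 0.5}, {"dx": 0, "dy": 0, "dz": -0.65, "roll": 0, "claw": 0.5}]}}

```text
clock: 4.1
tcp_pos: [0.6398, -0.0019, 0.0649]
orientation: [-0.0, 0.186, 0.982, 0.0]
wrist_force: [-0.1, 0.6, 1.2]
finger_gap: 0.064
grip_force: 0.0
```

>>> {"fn": "send_rows", "kwargs": {"increments": [{"dx": 0, "dy": 0, "dz": 0, "roll": 0, "claw": -0.2}, {"dx": 0, "dy": 0, "dz": 0, "roll": 0, "claw": -0.5}, {"dx": 0, "dy": 0, "dz": 0, "roll": 0, "claw": -0.7}, {"dx": 0, "dy": 0, "dz": 0, "roll": 0, "claw": -0.7}, {"dx": 0, "dy": 0, "dz": 0, "roll": 0, "claw": -0.7}]}}

```text
clock: 4.72
tcp_pos: [0.6411, -0.003, 0.0678]
orientation: [0.002, 0.187, 0.982, -0.001]
wrist_force: [-1.2, -3.0, 7.0]
finger_gap: 0.0127
grip_force: 3.5
```

The 7 N upward force while closed says the tips reach the knob top (0.104) at TCP 0.068, which agrees with the triangulated tip of 0.1145 at TCP 0.082. The fingertips therefore sit about 33 mm above the reported TCP. I'll correct for that.

>>> {"fn": "send_rows", "kwargs": {"increments": [{"dx": 0, "dy": 0, "dz": 0, "roll": 0, "claw": 0.5}, {"dx": 0, "dy": 0, "dz": 0, "roll": 0, "claw": 0.5}, {"dx": 0, "dy": 0, "dz": 0, "roll": 0, "claw": 0.5}, {"dx": 0, "dy": 0, "dz": -0.3, "roll": 0, "claw": 0.5}, {"dx": 0, "dy": 0, "dz": -0.6, "roll": 0, "claw": 0.5}]}}

```text
clock: 5.35
tcp_pos: [0.6398, -0.0018, 0.0499]
orientation: [-0.0, 0.186, 0.982, 0.0]
wrist_force: [-0.1, 1.2, 0.3]
finger_gap: 0.0639
grip_force: 0.0
```

>>> {"fn": "send_rows", "kwargs": {"increments": [{"dx": 0, "dy": 0, "dz": 0, "roll": 0, "claw": 0.1}, {"dx": 0, "dy": 0, "dz": 0, "roll": 0, "claw": -0.2}, {"dx": 0, "dy": 0, "dz": 0, "roll": 0, "claw": -0.35}, {"dx": 0, "dy": 0, "dz": 0, "roll": 0, "claw": -0.45}, {"dx": 0, "dy": 0, "dz": 0, "roll": 0, "claw": -0.6}]}}

```text
clock: 5.98
tcp_pos: [0.6402, -0.002, 0.0511]
orientation: [0.0, 0.186, 0.982, -0.0]
wrist_force: [-1.0, 0.1, 0.7]
finger_gap: 0.0249
grip_force: 29.4
```

Run:
```python
from h import *
w=grab('wrist','wr3');a=grab('scene','sc3');b=grab('side','si3')
m=np.hstack([cv2.resize(a['image'][130:260,200:330],(400,400)),cv2.resize(b['image'][120:250,170:300],(400,400))])
cv2.imwrite('pics/v4.png',m);print(get_state())
```

```text
{'clock': 6.125, 'joint_pos': array([-1.28352086e-01,  5.08350765e-01, -1.44648445e-02,  1.04737738e+00,
       -1.68005332e-05,  2.46546134e-01]), 'qvel': array([ 5.11394912e-04, -9.63533026e-05,  9.42470585e-04,  8.02034374e-04,
       -6.29181879e-04, -1.60224779e-03]), 'tau': array([ 4.02250662e-01, -5.55206180e+01,  2.73695344e+01, -9.50602954e-02,
        1.81023167e-01, -1.24624898e-03]), 'tcp_pos': array([ 0.64023604, -0.00197209,  0.05103553]), 'orientation': array([3.01640281e-04, 1.86353292e-01, 9.82482753e-01, 9.43186782e-06]), 'wrist_force': array([-0.41957294, -0.29267925,  1.26807458]), 'ft_torque': array([-0.12931247,  0.06521949,  0.00539403]), 'grip_force': 29.44669336080551, 'finger_gap': 0.02464716516695195}
```

View pics/v4.png

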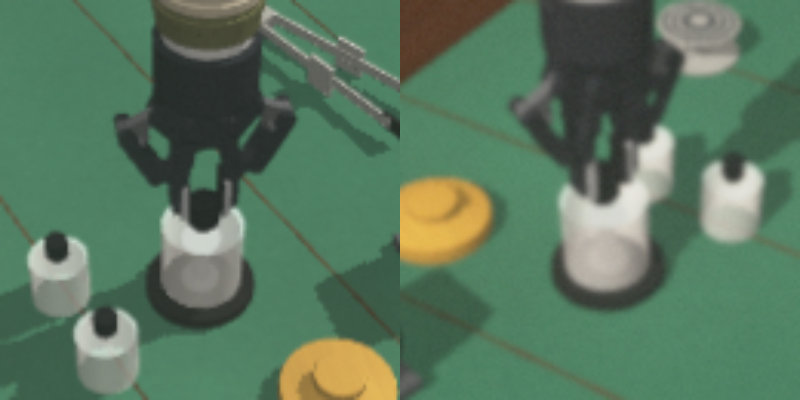

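The pads now straddle the knob in both views, with a 25 mm gap and 29 N of grip. Lifting.

>>> {"fn": "send_rows", "kwargs": {"increments": [{"dx": 0, "dy": 0, "dz": 0.5, "roll": 0, "claw": -0.6}, {"dx": 0, "dy": 0, "dz": 1.3, "roll": 0, "claw": -0.6}, {"dx": 0, "dy": 0, "dz": 2.2, "roll": 0, "claw": -0.6}, {"dx": 0, "dy": 0, "dz": 3.1, "roll": 0, "claw": -0.6}, {"dx": 0, "dy": 0, "dz": 4.0, "roll": 0, "claw": -0.6}]}}

```text
clock: 6.75
tcp_pos: [0.64, -0.0017, 0.1522]
orientation: [0.0, 0.186, 0.983, 0.0]
wrist_force: [0.3, 0.3, 0.2]
finger_gap: 0.0248
grip_force: 29.5
```

>>> {"fn": "send_rows", "kwargs": {"increments": [{"dx": -0.5, "dy": -0.6, "dz": 0, "roll": 0, "claw": -0.6}, {"dx": -1.3, "dy": -1.6, "dz": 0, "roll": 0, "claw": -0.6}, {"dx": -2.2, "dy": -2.6, "dz": 0, "roll": 0, "claw": -0.6}, {"dx": -3.1, "dy": -3.7, "dz": 0, "roll": 0, "claw": -0.6}, {"dx": -4.0, "dy": -4.8, "dz": 0, "roll": 0, "claw": -0.6}]}}

```text
clock: 7.38
tcp_pos: [0.5394, -0.1225, 0.1515]
orientation: [0.0, 0.186, 0.983, 0.0]
wrist_force: [-0.5, -0.3, -0.0]
finger_gap: 0.0245
grip_force: 29.5
```

>>> {"fn": "send_rows", "kwargs": {"increments": [{"dx": -0.9, "dy": -1.1, "dz": 0, "roll": 0, "claw": -0.6}, {"dx": -1.8, "dy": -2.2, "dz": 0, "roll": 0, "claw": -0.6}, {"dx": -2.6, "dy": -3.0, "dz": 0, "roll": 0, "claw": -0.6}, {"dx": -3.0, "dy": -3.55, "dz": 0, "roll": 0, "claw": -0.6}, {"dx": -3.0, "dy": -3.55, "dz": 0, "roll": 0, "claw": -0.6}]}}

```text
clock: 8.0
tcp_pos: [0.465, -0.2113, 0.1512]
orientation: [0.0, 0.187, 0.982, 0.0]
wrist_force: [0.3, -0.7, 0.3]
finger_gap: 0.0251
grip_force: 29.5
```

>>> {"fn": "send_rows", "kwargs": {"increments": [{"dx": 0, "dy": 0, "dz": -0.3, "roll": 0, "claw": -0.6}, {"dx": 0, "dy": 0, "dz": -0.7, "roll": 0, "claw": -0.6}, {"dx": 0, "dy": 0, "dz": -1.0, "roll": 0, "claw": -0.6}, {"dx": 0, "dy": 0, "dz": -1.3, "roll": 0, "claw": -0.6}, {"dx": 0, "dy": 0, "dz": -1.3, "roll": 0, "claw": -0.6}]}}

```text
clock: 8.62
tcp_pos: [0.4646, -0.2101, 0.1173]
orientation: [-0.001, 0.186, 0.983, 0.0]
wrist_force: [0.4, 0.4, -1.2]
finger_gap: 0.0246
grip_force: 29.5
```

Run:
```python
from h import *
w=grab('wrist','wr4');a=grab('scene','sc4');b=grab('side','si4')
def box(i,x,y): 
    i=cv2.resize(i[y:y+100,x:x+130],(390,300),interpolation=cv2.INTER_CUBIC);return i
m=np.hstack([box(a['image'],110,140),box(b['image'],275,90)])
m2=np.hstack([box(w['image'],190,170), cv2.resize(w['image'],(390,300))])
cv2.imwrite('pics/v5.png',np.vstack([m,m2]));print(get_state()['tcp_pos'],get_state()['grip_force'],get_state()['finger_gap'])
```

```text
[ 0.46521964 -0.21073882  0.11843164] 29.536581337451935 0.024762280454611332
```

View pics/v5.png

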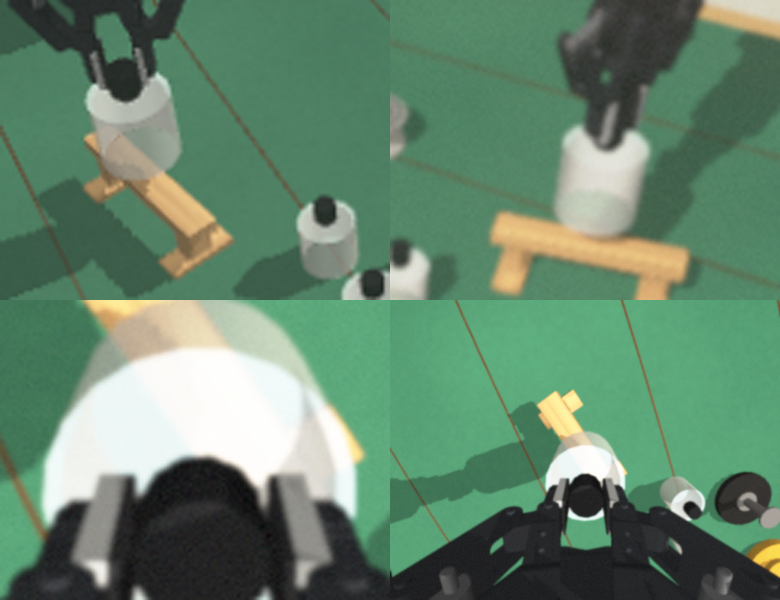

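Run:
```python
from h import *
a=load('sc4');b=load('si4');w=load('wr4')
print(tri((a,(156.3,190.3)),(b,(343.7,160.7))))
print('top',tri((a,(110+130/3,140+97/3)),(b,(275+216/3,90+150/3))))
# rail top-face from a clean earlier wrist/scene image by wood colour, brightest face
for t in('sc0','si0','wr4'):
    c=load(t);h=cv2.cvtColor(c['image'],cv2.COLOR_BGR2HSV)
    m=cv2.inRange(h,(8,60,205 if t!='sc0' else 190),(22,200,255))
    n,l,s,ce=cv2.connectedComponentsWithStats(m)
    for k in range(1,n):
        if s[k][4]>60: print(t,s[k],onz(c,ce[k],.05).round(4))
```

```text
(array([ 0.46316106, -0.21168898,  0.0793633 ]), [0.0011250456473455139, 0.0011250456473455282])
top (array([ 0.46497301, -0.20863894,  0.14028505]), [0.001944482495494561, 0.0019444824954944636])
sc0 [139 182  42  36 446] [ 0.4703 -0.2097  0.05  ]
sc0 [291 241  38  30 737] [0.8082 0.0107 0.05  ]
si0 [370   0  39   9 143] [ 0.7879 -1.6681  0.05  ]
si0 [435   0  33  15 344] [ 0.4828 -1.8186  0.05  ]
si0 [374  79  66  31 400] [ 0.4058 -0.7014  0.05  ]
si0 [486  99  26  30 253] [ 0.1382 -0.7096  0.05  ]
si0 [310 162  63  20 556] [ 0.4619 -0.2061  0.05  ]
si0 [310 174   9  13  79] [ 0.5039 -0.1391  0.05  ]
si0 [164 180  34  23 515] [0.7583 0.0607 0.05  ]
si0 [357 184   9  13  90] [ 0.3947 -0.1646  0.05  ]
wr4 [194 116  60  69 718] [ 0.4192 -0.225   0.05  ]
wr4 [477 312  35  28 141] [ 0.7204 -0.011   0.05  ]
```

Rim centre measured at (0.463, -0.212, 0.079) and rail axis at y≈-0.212, so they are aligned. Lowering.

>>> {"fn": "send_rows", "kwargs": {"increments": [{"dx": 0, "dy": 0, "dz": -0.4, "roll": 0, "claw": -0.6}, {"dx": 0, "dy": 0, "dz": -0.8, "roll": 0, "claw": -0.6}, {"dx": 0, "dy": 0, "dz": -1.05, "roll": 0, "claw": -0.6}, {"dx": 0, "dy": 0, "dz": -1.15, "roll": 0, "claw": -0.6}, {"dx": 0, "dy": 0, "dz": -1.17, "roll": 0, "claw": -0.6}]}}

```text
clock: 9.4
tcp_pos: [0.4651, -0.2107, 0.089]
orientation: [0.0, 0.186, 0.982, 0.0]
wrist_force: [0.9, 0.5, -0.5]
finger_gap: 0.0244
grip_force: 29.5
```

>>> {"fn": "send_rows", "kwargs": {"increments": [{"dx": 0, "dy": 0, "dz": -0.02, "roll": 0, "claw": -0.6}, {"dx": 0, "dy": 0, "dz": -0.04, "roll": 0, "claw": -0.6}, {"dx": 0, "dy": 0, "dz": -0.04, "roll": 0, "claw": -0.6}, {"dx": 0, "dy": 0, "dz": -0.04, "roll": 0, "claw": -0.6}, {"dx": 0, "dy": 0, "dz": -0.04, "roll": 0, "claw": -0.6}]}}

```text
clock: 10.02
tcp_pos: [0.4654, -0.211, 0.0888]
orientation: [0.001, 0.186, 0.982, -0.0]
wrist_force: [-2.1, 0.5, 4.7]
finger_gap: 0.0246
grip_force: 30.1
```

>>> {"fn": "send_rows", "kwargs": {"increments": [{"dx": 0, "dy": 0, "dz": 0.05, "roll": 0, "claw": -0.35}, {"dx": 0, "dy": 0, "dz": 0.05, "roll": 0, "claw": -0.2}, {"dx": 0, "dy": 0, "dz": 0.05, "roll": 0, "claw": 0}, {"dx": 0, "dy": 0, "dz": 0.05, "roll": 0, "claw": 0.3}, {"dx": 0, "dy": 0, "dz": 0.05, "roll": 0, "claw": 0.5}]}}

```text
clock: 10.65
tcp_pos: [0.465, -0.2106, 0.0891]
orientation: [-0.0, 0.186, 0.982, 0.0]
wrist_force: [0.7, -0.0, 0.1]
finger_gap: 0.0638
grip_force: 0.0
```

>>> {"fn": "send_rows", "kwargs": {"increments": [{"dx": 0, "dy": 0, "dz": 0.4, "roll": 0, "claw": 0.5}, {"dx": 0, "dy": 0, "dz": 1.0, "roll": 0, "claw": 0.5}, {"dx": 0, "dy": 0, "dz": 2.0, "roll": 0, "claw": 0.6}, {"dx": 0, "dy": 0, "dz": 3.0, "roll": 0, "claw": 0.6}, {"dx": 0, "dy": 0, "dz": 3.0, "roll": 0, "claw": 0.6}]}}

```text
clock: 11.28
tcp_pos: [0.4667, -0.2117, 0.1673]
orientation: [0.003, 0.186, 0.982, -0.001]
wrist_force: [0.2, 0.4, -0.7]
finger_gap: 0.0685
grip_force: 0.0
```

Run:
```python
from h import *
a=grab('scene','sc5');b=grab('side','si5')
for c,p in((a,(.465,-.212,.13)),(b,(.465,-.212,.13))):
    u,v=proj(c,p).round().astype(int);print(u,v)
    g=c['image'].max(2)[v-14:v+15,u-14:u+15]
    n,l,s,ce=cv2.connectedComponentsWithStats((g<75).astype(np.uint8))
    for k in range(1,n): print(s[k],ce[k]+[u-14,v-14])
print(get_state()['tcp_pos'])
```

```text
152 176
[  9   7  11  14 118] [152.33898305 175.34745763]
346 143
[10  8 10 12 87] [346.         142.45977011]
[ 0.46526058 -0.21078332  0.16467052]
```

The knob is back-seen at its predicted pixels (152,175) and (346,142), so the cover stands on the rail. Next, the tongs: plates at (0.483, 0.256), heading about 10.4°, roll +4.

>>> {"fn": "send_rows", "kwargs": {"increments": [{"dx": 0.1, "dy": 1.6, "dz": 0, "roll": 0.5, "claw": 0.8}, {"dx": 0.2, "dy": 3.5, "dz": 0, "roll": 1.2, "claw": 0.8}, {"dx": 0.3, "dy": 5.4, "dz": 0, "roll": 2, "claw": 0.8}, {"dx": 0.4, "dy": 7.3, "dz": 0, "roll": 3, "claw": 0.8}, {"dx": 0.5, "dy": 9.2, "dz": 0, "roll": 3.5, "claw": 0.8}]}}

```text
clock: 12.0
tcp_pos: [0.4767, 0.0209, 0.1632]
orientation: [-0.001, -0.058, 0.998, 0.0]
wrist_force: [1.0, 0.3, 0.7]
finger_gap: 0.0766
grip_force: 0.0
```

>>> {"fn": "send_rows", "kwargs": {"increments": [{"dx": 0.1, "dy": 2.2, "dz": 0, "roll": 0.2, "claw": 0.8}, {"dx": 0.15, "dy": 4.4, "dz": 0, "roll": 0.46, "claw": 0.8}, {"dx": 0.2, "dy": 6.6, "dz": 0, "roll": 0.46, "claw": 0.8}, {"dx": 0.22, "dy": 8.0, "dz": 0, "roll": 0.46, "claw": 0.8}, {"dx": 0.22, "dy": 8.0, "dz": 0, "roll": 0.46, "claw": 0.8}]}}

```text
clock: 12.62
tcp_pos: [0.482, 0.2214, 0.1629]
orientation: [-0.001, -0.091, 0.996, -0.0]
wrist_force: [0.3, 0.3, 0.7]
finger_gap: 0.077
grip_force: 0.0
```

Run:
```python
from h import *
w=grab('wrist','wr6');s=get_state();print(s['tcp_pos'],s['orientation'],s['joint_pos'])
print('plates',proj(w,(.483,.2564,.034)),'hinge',proj(w,(.38,.2353,.025)),'jaws',proj(w,(.5816,.2725,.02)))
h=cv2.cvtColor(w['image'],cv2.COLOR_BGR2HSV)
m=cv2.inRange(h,(0,0,120),(180,60,255))
n,l,st,ce=cv2.connectedComponentsWithStats(m)
for k in range(1,n):
    if st[k][4]>40: print(st[k],ce[k].round(1))
cv2.imwrite('pics/wr6x.png',cv2.resize(w['image'],(768,576)))
```

```text
[0.48207004 0.22006438 0.16307433] [-1.03451960e-03 -9.01639826e-02  9.95926349e-01 -3.03996300e-04] [ 2.76838830e-01  2.38953654e-01 -1.28186092e-01  1.20580249e+00
 -2.13694681e-04  9.62657596e-02]
plates [285.42002605 186.16567433] hinge [285.09240083  93.22467744] jaws [280.73966269 256.23658124]
[ 261   80   45  174 2276] [285.6 152. ]
[  0 191  30  42 959] [ 12.4 209.7]
[147 235  32  43 339] [161.1 255.7]
[335 235  32  43 338] [352.6 256. ]
[  0 246  31  45 974] [ 12.3 265. ]
[ 68 249  20  21 212] [ 79.3 258.3]
[ 41 266  26  24 428] [ 53.  277.1]
```

View pics/wr6x.png

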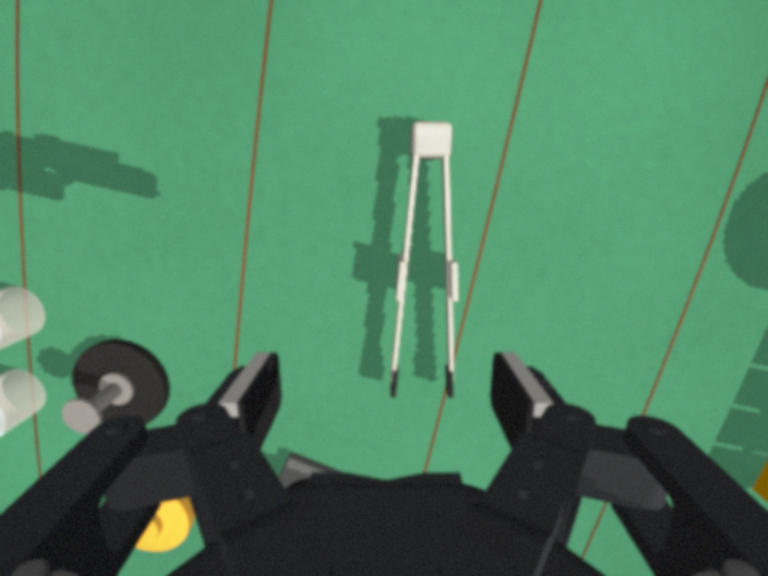

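The wrist view shows the tongs with plates at about (268,187) and (303,187), hinge at (288,93) and jaws at (281,255), within 3 px of prediction. The spool is still standing on its stand at (65,265). Moving over the plates and down.

>>> {"fn": "send_rows", "kwargs": {"increments": [{"dx": 0.06, "dy": 0.8, "dz": 0, "roll": -0.08, "claw": 0.6}, {"dx": 0.06, "dy": 1.49, "dz": 0, "roll": -0.08, "claw": 0.6}, {"dx": 0.06, "dy": 1.49, "dz": -1.5, "roll": -0.08, "claw": 0.6}, {"dx": 0.06, "dy": 1.49, "dz": -3.0, "roll": -0.08, "claw": 0.6}, {"dx": 0.06, "dy": 1.49, "dz": -3.8, "roll": -0.08, "claw": 0.6}]}}

```text
clock: 13.3
tcp_pos: [0.4831, 0.2556, 0.0669]
orientation: [-0.002, -0.083, 0.997, -0.0]
wrist_force: [0.7, -0.2, 0.2]
finger_gap: 0.0686
grip_force: 0.0
```

Run:
```python
from h import *
s=get_state();print(s['tcp_pos'],s['finger_gap'])
w=grab('wrist','wr7');a=grab('scene','sc7');b=grab('side','si7')
# plate pixel & expected; light-grey pad tips
print('plates',proj(w,(.4845,.2565,.034)),'hinge',proj(w,(.38,.239,.025)))
h=cv2.cvtColor(w['image'],cv2.COLOR_BGR2HSV)
m=cv2.inRange(h,(0,0,120),(180,60,255));n,l,st,ce=cv2.connectedComponentsWithStats(m)
for k in range(1,n):
    if st[k][4]>40: print(st[k],ce[k].round(1))
for t in('sc7','si7'):
    c=load(t);o=load(t[:2]+'0')
    p=proj(c,s['tcp_pos']+[0,0,.036]);print(t,'tip pred',p.round(1))
    d=cv2.absdiff(c['image'],o['image']).max(2)>40
    dark=d&(c['image'].max(2)<85)
    for dx in range(-24,25,3):
        col=np.where(dark[:int(p[1])+15,int(p[0])+dx])[0]; print(int(p[0])+dx,col.max() if len(col) else None,end='; ')
    print()
```

```text
[0.48309324 0.25555048 0.06690644] 0.06860176045309034
plates [257.31618887 206.56381005] hinge [257.24334503  71.99876058]
[ 228   53   59  242 4223] [256.6 149.9]
[160 233  29  41 331] [172.5 252.7]
[326 233  29  41 326] [341.  252.5]
[  0 290   9  22 147] [  3.3 301.5]
sc7 tip pred [310.5 128.1]
286 None; 289 None; 292 None; 295 119; 298 127; 301 130; 304 123; 307 118; 310 114; 313 109; 316 106; 319 121; 322 121; 325 110; 328 106; 331 104; 334 89; 
si7 tip pred [228.5 293.1]
204 304; 207 305; 210 307; 213 307; 216 307; 219 307; 222 299; 225 293; 228 285; 231 279; 234 271; 237 272; 240 273; 243 273; 246 256; 249 247; 252 169;
```

>>> {"fn": "send_rows", "kwargs": {"increments": [{"dx": 0, "dy": 0, "dz": -1.0, "roll": 0, "claw": 0.5}, {"dx": 0, "dy": 0, "dz": -2.0, "roll": 0, "claw": 0.5}, {"dx": 0, "dy": 0, "dz": -3.0, "roll": 0, "claw": 0.5}, {"dx": 0, "dy": 0, "dz": -3.7, "roll": 0, "claw": 0.5}, {"dx": 0, "dy": 0, "dz": -4.0, "roll": 0, "claw": 0.5}]}}

```text
clock: 14.08
tcp_pos: [0.485, 0.2566, -0.0305]
orientation: [0.0, -0.083, 0.997, 0.0]
wrist_force: [-0.1, 1.2, -0.4]
finger_gap: 0.0642
grip_force: 0.0
```

Run:
```python
from h import *
s=get_state();print(s['tcp_pos'],s['finger_gap'],s['wrist_force'],s['joint_pos'])
for n in('scene','side'):
    c=grab(n,n[:2]+'8');o=load(n[:2]+'0')
    if n=='side': pass
    p=proj(c,s['tcp_pos']+[0,0,.04]);print(n,'tip pred',p.round(1),'bench under',proj(c,[s['tcp_pos'][0],s['tcp_pos'][1],0]).round(1))
    dark=(c['image'].max(2)<75)
    for dx in range(-22,23,2):
        col=np.where(dark[:int(p[1])+18,int(p[0])+dx])[0]; print(int(p[0])+dx,col.max() if len(col) else None,end='; ')
    print()
```

```text
[ 0.48501376  0.25655348 -0.03049801] 0.064168928421881 [-0.06728957  1.24089453 -0.440181  ] [ 3.40192133e-01  4.33407507e-01 -3.67937404e-01  7.68978652e-01
  4.98565969e-05  1.73595585e-01]
scene tip pred [308.2 153.5] bench under [307.9 155.9]
286 142; 288 None; 290 None; 292 None; 294 147; 296 148; 298 155; 300 157; 302 153; 304 148; 306 145; 308 142; 310 139; 312 135; 314 143; 316 144; 318 145; 320 137; 322 137; 324 134; 326 167; 328 170; 330 170; 
side tip pred [229.6 322.4] bench under [229.8 325.1]
207 337; 209 337; 211 337; 213 338; 215 339; 217 339; 219 339; 221 339; 223 339; 225 333; 227 331; 229 322; 231 319; 233 307; 235 304; 237 304; 239 304; 241 305; 243 305; 245 293; 247 291; 249 286; 251 None;
```

>>> {"fn": "send_rows", "kwargs": {"increments": [{"dx": 0, "dy": 0, "dz": -0.08, "roll": 0, "claw": 0.5}, {"dx": 0, "dy": 0, "dz": -0.16, "roll": 0, "claw": 0.5}, {"dx": 0, "dy": 0, "dz": -0.24, "roll": 0, "claw": 0.5}, {"dx": 0, "dy": 0, "dz": -0.24, "roll": 0, "claw": 0.4}, {"dx": 0, "dy": 0, "dz": -0.24, "roll": 0, "claw": 0.3}]}}

```text
clock: 14.8
tcp_pos: [0.4845, 0.2566, -0.0367]
orientation: [0.0, -0.083, 0.997, 0.0]
wrist_force: [-0.1, -0.4, 0.3]
finger_gap: 0.0555
grip_force: 0.0
```

>>> {"fn": "send_rows", "kwargs": {"increments": [{"dx": 0, "dy": 0, "dz": 0, "roll": 0, "claw": 0.2}, {"dx": 0, "dy": 0, "dz": 0, "roll": 0, "claw": 0.1}, {"dx": 0, "dy": 0, "dz": 0, "roll": 0, "claw": 0.0}, {"dx": 0, "dy": 0, "dz": 0, "roll": 0, "claw": -0.07}, {"dx": 0, "dy": 0, "dz": 0, "roll": 0, "claw": -0.07}]}}

```text
clock: 15.42
tcp_pos: [0.4852, 0.2569, -0.0358]
orientation: [0.001, -0.083, 0.997, 0.0]
wrist_force: [-2.6, -0.1, 6.8]
finger_gap: 0.04
grip_force: 7.3
```

Light bench contact confirms the ~36 mm offset, and the plates are held at 40 mm. Lifting.

>>> {"fn": "send_rows", "kwargs": {"increments": [{"dx": 0, "dy": 0, "dz": 0.2, "roll": 0, "claw": -0.07}, {"dx": 0, "dy": 0, "dz": 0.7, "roll": 0, "claw": -0.07}, {"dx": 0, "dy": 0, "dz": 1.3, "roll": 0, "claw": -0.07}, {"dx": 0, "dy": 0, "dz": 2.0, "roll": 0, "claw": -0.07}, {"dx": 0, "dy": 0, "dz": 2.4, "roll": 0, "claw": -0.07}]}}

```text
clock: 16.05
tcp_pos: [0.4854, 0.2569, 0.025]
orientation: [0.001, -0.083, 0.997, 0.0]
wrist_force: [0.1, -0.7, -0.4]
finger_gap: 0.04
grip_force: 5.1
```

Run:
```python
from h import *
s=get_state();print(s['tcp_pos'],s['finger_gap'],s['grip_force'],s['wrist_force'])
t=s['tcp_pos'];d=np.array([np.cos(.167),np.sin(.167),0])
for n in('scene','side','wrist'):
    c=grab(n,n[:2]+'9')
    print(n,'jaw pred tips',[proj(c,t+d*.095+[0,0,.036+.018]+np.array([-d[1],d[0],0])*y).round(1).tolist() for y in(-.017,.017)],'hinge',proj(c,t-d*.108+[0,0,.036+.025]).round(1))
    u,v=proj(c,t+d*.095+[0,0,.054]).round().astype(int)
    g=c['image'].max(2)[v-22:v+23,u-35:u+36]
    nn,l,st,ce=cv2.connectedComponentsWithStats((g<65).astype(np.uint8))
    for k in range(1,nn):
        if st[k][4]>12: print('   dark',st[k],(ce[k]+[u-35,v-22]).round(1))
    h=cv2.cvtColor(c['image'],cv2.COLOR_BGR2HSV)
    u,v=proj(c,t-d*.108+[0,0,.061]).round().astype(int)
    m=cv2.inRange(h,(0,0,140),(180,60,255))[max(v-25,0):v+26,u-25:u+26];nn,l,st,ce=cv2.connectedComponentsWithStats(m)
    for k in range(1,nn):
        if st[k][4]>30: print('   light',st[k],(ce[k]+[u-25,max(v-25,0)]).round(1))
```

```text
[0.48540027 0.256948   0.02499155] 0.039968907850370716 5.091214338808641 [ 0.12927409 -0.74431375 -0.36039188]
scene jaw pred tips [[331.7, 152.9], [339.5, 147.9]] hinge [284.8 117.4]
   dark [ 0  0 10 14 92] [304.8 133.1]
   dark [35 16  8  8 38] [339.7 147.6]
   dark [31 22  5  7 21] [333.6 153.2]
   light [20 23 16 13 56] [286.8 119.1]
side jaw pred tips [[182.7, 276.0], [172.6, 291.4]] hinge [289.2 320.8]
   dark [ 58   0  13  21 159] [208.8 269.3]
   dark [34 10 11  8 46] [182.3 275.4]
   dark [24 26  6  5 21] [169.3 289.5]
   light [  0   7  35  34 545] [282.2 319.8]
wrist jaw pred tips [[229.8, 388.2], [283.3, 388.1]] hinge [255.7  16.8]
   dark [   0    0   71   18 1278] [257.  374.5]
   light [   0    0   51   43 2193] [256.  21.]
```

Run:
```python
from h import *
a=load('sc9');b=load('si9')
print('jaws',tri((a,(336.6,150.4)),(b,(175.8,282.5))), 'pred',np.array([.4854,.257,.079])+.095*np.array([np.cos(.167),np.sin(.167),0]))
for c in(a,b):
    print('pred',proj(c,(.641,-.004,.062)).round(1),proj(c,(.641,-.004,.016)).round(1),proj(c,(.641,-.004,.012)).round(1))
    u,v=proj(c,(.641,-.004,.05)).round().astype(int)
    I=c['image'][v-20:v+34,u-26:u+27]
    h=cv2.cvtColor(I,cv2.COLOR_BGR2HSV)
    for nm,m in(('grey',cv2.inRange(h,(0,0,95),(180,70,255))),('stand+all',cv2.bitwise_or(cv2.inRange(I,(0,0,0),(75,75,75)),cv2.inRange(h,(0,0,95),(180,70,255))))):
        n,l,st,ce=cv2.connectedComponentsWithStats(m)
        for k in range(1,n):
            if st[k][4]>60: print(nm,st[k]+[u-26,v-20,0,0,0],(ce[k]+[u-26,v-20]).round(1))
    for r in cv2.inRange(h,(0,0,95),(180,70,255))[6:44:2,8:46]: print(''.join('#' if x else '.' for x in r))
```

```text
jaws (array([0.58232686, 0.27347568, 0.08067413]), [0.00017959080897040798, 0.00017959080897020103]) pred [0.57907835 0.27279136 0.079     ]
pred [264.4 206.9] [264.2 219.3] [264.2 220.3]
grey [259 202  13  10 104] [265.  206.6]
grey [238 230   7  14  88] [240.8 237.1]
stand+all [247 202  35  35 808] [264.2 221. ]
stand+all [238 230   7  14  88] [240.8 237.1]
......................................
......................................
......................................
.................#####................
..............###########.............
.............#############............
.............#############............
...............#########..............
......................................
......................................
...............#.....###..............
.............###.....####.............
....................#####.............
................########..............
......................................
......................................
......................................
......................................
....................................
[... 187 characters left out ...]
###############################......
################################......
################################......
################################......
################################......
################################......
################################......
################################......
################################.....#
##################################....
##################################....
################################......
################################......
###############################.......
###############################.......
################################......
#################################.....
#################################.....
```

Jaws measured at (0.582, 0.273, 0.081), level and as predicted. The spool is at (0.641, -0.003). Moving to the pre-approach point 60 mm behind it.

>>> {"fn": "send_rows", "kwargs": {"increments": [{"dx": 0, "dy": -0.8, "dz": 0, "roll": 0, "claw": -0.07}, {"dx": 0, "dy": -2.2, "dz": 0, "roll": 0, "claw": -0.07}, {"dx": 0, "dy": -3.6, "dz": 0, "roll": 0, "claw": -0.07}, {"dx": 0, "dy": -5.0, "dz": 0, "roll": 0, "claw": -0.07}, {"dx": 0, "dy": -6.4, "dz": 0, "roll": 0, "claw": -0.07}]}}

```text
clock: 16.82
tcp_pos: [0.4834, 0.0945, 0.0225]
orientation: [-0.001, -0.083, 0.997, -0.0]
wrist_force: [-0.2, -0.3, -1.5]
finger_gap: 0.0402
grip_force: 5.1
```

>>> {"fn": "send_rows", "kwargs": {"increments": [{"dx": 0, "dy": -1.4, "dz": 0, "roll": 0, "claw": -0.07}, {"dx": 0, "dy": -2.8, "dz": 0, "roll": 0, "claw": -0.07}, {"dx": 0, "dy": -4.0, "dz": 0, "roll": 0, "claw": -0.07}, {"dx": 0, "dy": -4.8, "dz": 0, "roll": 0, "claw": -0.07}, {"dx": 0, "dy": -5.06, "dz": 0, "roll": 0, "claw": -0.07}]}}

```text
clock: 17.45
tcp_pos: [0.4835, -0.0315, 0.0226]
orientation: [-0.001, -0.082, 0.997, 0.0]
wrist_force: [-1.0, 0.4, 0.1]
finger_gap: 0.0391
grip_force: 5.1
```

>>> {"fn": "send_rows", "kwargs": {"increments": [{"dx": 0, "dy": 0, "dz": -0.4, "roll": 0, "claw": -0.07}, {"dx": 0, "dy": 0, "dz": -0.8, "roll": 0, "claw": -0.07}, {"dx": 0, "dy": 0, "dz": -1.2, "roll": 0, "claw": -0.07}, {"dx": 0, "dy": 0, "dz": -1.6, "roll": 0, "claw": -0.07}, {"dx": 0, "dy": 0, "dz": -1.6, "roll": 0, "claw": -0.07}]}}

```text
clock: 18.08
tcp_pos: [0.4835, -0.0294, -0.0179]
orientation: [-0.001, -0.084, 0.996, 0.0]
wrist_force: [-0.2, 0.1, -1.1]
finger_gap: 0.0399
grip_force: 5.1
```

Run:
```python
from h import *
s=get_state();print(s['tcp_pos'],s['finger_gap'],s['grip_force'],s['wrist_force'])
t=s['tcp_pos'];d=np.array([np.cos(.167),np.sin(.167),0]);n_=np.array([-d[1],d[0],0])
R={}
for n in('scene','side'):
    c=grab(n,n[:2]+'10')
    print(n,'jaw pred',[proj(c,t+d*.097+[0,0,.055]+n_*y).round(1).tolist() for y in(-.017,.017)],'spool top',proj(c,(.641,-.0035,.062)).round(1),'waist',proj(c,(.641,-.0035,.037)).round(1))
    u,v=proj(c,t+d*.11+[0,0,.054]).round().astype(int)
    I=c['image'][v-25:v+26,u-38:u+39]
    nn,l,st,ce=cv2.connectedComponentsWithStats((I.max(2)<65).astype(np.uint8))
    for k in range(1,nn):
        if st[k][4]>10: print('   dark',st[k]+[u-38,v-25,0,0,0],(ce[k]+[u-38,v-25]).round(1))
    h=cv2.cvtColor(I,cv2.COLOR_BGR2HSV);nn,l,st,ce=cv2.connectedComponentsWithStats(cv2.inRange(h,(0,0,95),(180,70,255)))
    for k in range(1,nn):
        if st[k][4]>20: print('   light',st[k]+[u-38,v-25,0,0,0],(ce[k]+[u-38,v-25]).round(1))
```

```text
[ 0.48353447 -0.02935131 -0.01788645] 0.03989834914768837 5.094045765181363 [-0.16974594  0.10291043 -1.12086323]
scene jaw pred [[243.2, 203.1], [253.2, 196.7]] spool top [264.6 206.8] waist [264.5 213.6]
   dark [214 178   7  11  47] [216.6 181.8]
   dark [250 193   7   8  30] [253.2 196. ]
   dark [242 199   5   8  16] [244.4 202.9]
   dark [215 206   7   9  51] [218.  209.7]
   dark [248 209  34  20 428] [264.4 220.5]
   light [226 178  25  16 115] [238.  184.3]
   light [269 178  22  23  38] [279.8 188.6]
   light [219 180  23  24 135] [228.9 190.2]
   light [259 202  13  10 104] [265.  206.6]
   light [214 206  16  23 284] [221.7 219.2]
   light [262 215   9   9  45] [266.8 220.1]
side jaw pred [[263.7, 199.4], [258.4, 208.9]] spool top [236.  189.1] waist [236.4 197.1]
   dark [220 195  39  25 512] [238.1 208.4]
   dark [261 199   8   3  16] [264.6 199.8]
   dark [292 209   3   8  17] [292.9 212.5]
   light [ 229  178   65   33 1038] [263.6 191.2]
   light [259 207  36  20 253] [277.2 214.1]
```

>>> {"fn": "send_rows", "kwargs": {"increments": [{"dx": 0.5, "dy": 0.08, "dz": 0, "roll": 0, "claw": -0.07}, {"dx": 1.1, "dy": 0.17, "dz": 0, "roll": 0, "claw": -0.07}, {"dx": 1.7, "dy": 0.27, "dz": 0, "roll": 0, "claw": -0.07}, {"dx": 2.2, "dy": 0.35, "dz": 0, "roll": 0, "claw": -0.07}, {"dx": 2.48, "dy": 0.39, "dz": 0, "roll": 0, "claw": -0.07}]}}

```text
clock: 18.8
tcp_pos: [0.5479, -0.02, -0.0167]
orientation: [0.0, -0.084, 0.997, -0.0]
wrist_force: [0.5, -1.3, -0.9]
finger_gap: 0.0401
grip_force: 5.1
```

Run:
```python
from h import *
s=get_state();print(s['tcp_pos'],s['finger_gap'],s['grip_force'],s['wrist_force'])
t=s['tcp_pos'];d=np.array([np.cos(.167),np.sin(.167),0]);n_=np.array([-d[1],d[0],0])
for n in('scene','side'):
    c=grab(n,n[:2]+'11')
    print(n,'jaw pred',[proj(c,t+d*.097+[0,0,.055]+n_*y).round(1).tolist() for y in(-.017,.017)],'spool top',proj(c,(.641,-.0035,.062)).round(1))
    u,v=proj(c,(.641,-.0035,.05)).round().astype(int)
    I=c['image'][v-25:v+26,u-30:u+31]
    h=cv2.cvtColor(I,cv2.COLOR_BGR2HSV);nn,l,st,ce=cv2.connectedComponentsWithStats(cv2.inRange(h,(0,0,95),(180,70,255)))
    for k in range(1,nn):
        if st[k][4]>20: print('   light',st[k]+[u-30,v-25,0,0,0],(ce[k]+[u-30,v-25]).round(1))
```

```text
[ 0.54794011 -0.01999202 -0.01671571] 0.04009164106891469 5.093023918743711 [ 0.47088869 -1.25321075 -0.90877987]
scene jaw pred [[259.8, 217.5], [269.9, 210.6]] spool top [264.6 206.8]
   light [238 185  34  27 273] [255.1 198.2]
   light [276 185  20  21  35] [286.7 195.8]
   light [235 193  21  21 129] [243.3 202.6]
   light [262 216   9   8  35] [267.3 220.4]
   light [237 230   8   6  34] [240.2 232.8]
side jaw pred [[238.4, 191.8], [232.5, 200.8]] spool top [236.  189.1]
   light [229 168  37  33 641] [247.1 182.9]
   light [263 190   4  10  30] [264.9 194.8]
   light [231 200  36  18 239] [248.2 206. ]
```

>>> {"fn": "send_rows", "kwargs": {"increments": [{"dx": 0, "dy": 0, "dz": 0, "roll": 0, "claw": -0.15}, {"dx": 0, "dy": 0, "dz": 0, "roll": 0, "claw": -0.25}, {"dx": 0, "dy": 0, "dz": 0, "roll": 0, "claw": -0.4}, {"dx": 0, "dy": 0, "dz": 0, "roll": 0, "claw": -0.5}, {"dx": 0, "dy": 0, "dz": 0, "roll": 0, "claw": -0.5}], "grip_force": 40}}

```text
clock: 19.52
tcp_pos: [0.5464, -0.0202, -0.0168]
orientation: [-0.0, -0.083, 0.997, 0.0]
wrist_force: [0.6, 0.1, -0.3]
finger_gap: 0.0312
grip_force: 39.6
```

>>> {"fn": "send_rows", "kwargs": {"increments": [{"dx": 0, "dy": 0, "dz": 0, "roll": 0, "claw": -0.5}, {"dx": 0, "dy": 0, "dz": 0, "roll": 0, "claw": -0.5}, {"dx": 0, "dy": 0, "dz": 0, "roll": 0, "claw": -0.5}, {"dx": 0, "dy": 0, "dz": 0, "roll": 0, "claw": -0.5}, {"dx": 0, "dy": 0, "dz": 0.1, "roll": 0, "claw": -0.5}]}}

```text
clock: 20.15
tcp_pos: [0.5463, -0.02, -0.0144]
orientation: [-0.0, -0.083, 0.997, 0.0]
wrist_force: [0.0, -0.2, -0.9]
finger_gap: 0.0313
grip_force: 39.7
```

The gap stopped at 31 mm, which matches the jaws on the 14 mm waist, with 40 N of grip. Lifting 105 mm.

>>> {"fn": "send_rows", "kwargs": {"increments": [{"dx": 0, "dy": 0, "dz": 0.2, "roll": 0, "claw": -0.5}, {"dx": 0, "dy": 0, "dz": 0.6, "roll": 0, "claw": -0.5}, {"dx": 0, "dy": 0, "dz": 1.1, "roll": 0, "claw": -0.5}, {"dx": 0, "dy": 0, "dz": 1.7, "roll": 0, "claw": -0.5}, {"dx": 0, "dy": 0, "dz": 2.3, "roll": 0, "claw": -0.5}]}}

```text
clock: 20.78
tcp_pos: [0.5468, -0.0202, 0.0447]
orientation: [0.0, -0.083, 0.997, -0.0]
wrist_force: [-0.4, 0.1, -1.8]
finger_gap: 0.0313
grip_force: 39.7
```

>>> {"fn": "send_rows", "kwargs": {"increments": [{"dx": 0, "dy": 0, "dz": 0.6, "roll": 0, "claw": -0.5}, {"dx": 0, "dy": 0, "dz": 1.2, "roll": 0, "claw": -0.5}, {"dx": 0, "dy": 0, "dz": 1.6, "roll": 0, "claw": -0.5}, {"dx": 0, "dy": 0, "dz": 1.9, "roll": 0, "claw": -0.5}, {"dx": 0, "dy": 0, "dz": 1.9, "roll": 0, "claw": -0.5}]}}

```text
clock: 21.4
tcp_pos: [0.5469, -0.0202, 0.0912]
orientation: [0.0, -0.083, 0.997, -0.0]
wrist_force: [0.6, -0.1, -0.9]
finger_gap: 0.0313
grip_force: 39.7
```

>>> {"fn": "send_rows", "kwargs": {"increments": [{"dx": 0, "dy": 0, "dz": 0, "roll": 0, "claw": -0.5}, {"dx": 0, "dy": 0, "dz": 0, "roll": 0, "claw": -0.5}, {"dx": 0, "dy": 0, "dz": 0, "roll": 0, "claw": -0.5}, {"dx": 0, "dy": 0, "dz": 0, "roll": 0, "claw": -0.5}, {"dx": 0, "dy": 0, "dz": 0, "roll": 0, "claw": -0.5}]}}

```text
clock: 22.02
tcp_pos: [0.5465, -0.0201, 0.0907]
orientation: [-0.0, -0.083, 0.997, 0.0]
wrist_force: [-0.5, 0.6, -1.6]
finger_gap: 0.0316
grip_force: 39.7
```

Run:
```python
from h import *
s=get_state();print(s['tcp_pos'],s['finger_gap'],s['grip_force'])
cs=[]
for n in('scene','side'):
    c=grab(n,n[:2]+'12')
    for z in(.167,.117):
        u,v=proj(c,(.641,-.0035,z)).round().astype(int);print(n,z,u,v)
    u,v=proj(c,(.641,-.0035,.142)).round().astype(int)
    h=cv2.cvtColor(c['image'],cv2.COLOR_BGR2HSV);m=cv2.inRange(h,(0,0,85),(180,75,255))[v-24:v+26,u-20:u+21]
    for i,r in enumerate(m[::2]): print(v-24+2*i,''.join('#' if x else '.' for x in r))
    print(u-20)
    u,v=proj(c,(.465,-.212,.13)).round().astype(int)
    g=c['image'].max(2)[v-14:v+15,u-14:u+15];k,l,st,ce=cv2.connectedComponentsWithStats((g<75).astype(np.uint8));print('cover knob',(ce[1:]+[u-14,v-14]).round(1))
```

```text
[ 0.54650332 -0.02013743  0.09066949] 0.03155811898805977 39.67849552631378
scene 0.167 265 175
scene 0.117 265 191
159 ####..##.................................
161 #####...##...............................
163 ######....###............................
165 #########...##...........................
167 ############..##.........................
169 ##....#########.##...#...................
171 ####.....##################..............
173 #######.....#################............
175 ..#######.....###############............
177 ....########...#############.............
179 .......#######...#..###..................
181 .........#####.........#....##...........
183 ............####.............##..........
185 ..............##........##.....##........
187 ...............#........####.....##......
189 ..............####.....#####.......##....
191 ...............#############.........##..
193 ................###########...........###
195 ........................................#
197 .........................................
199 .........................................
201 ..............
[... 713 characters left out ...]
..#######.....#########....
159 ...............########.....#############
161 ....................##.....##############
163 ..................#######################
165 ..............##...######################
167 .............############################
169 ####.........############################
171 ...#####......###########################
173 .........################################
175 .............#.####.....#################
177 ...................######################
179 ........................#################
181 .........................################
183 ..........................###############
185 ............................#############
215
cover knob [[346. 142.]]
```

The spool is up in both views: its top flange is at scene (266,174) and side (235,151), and its underside is at about 0.118 m. The cover knob hasn't moved.

```bash
python3 -c "
from workcell import hand_in; print(hand_in())"
```

```text
the job is handed in; nothing more can be done
None
```

I handed the job in, and the hand-in returned no verdict: the cover stands on the rail, the tongs hold the spool about 10 cm above its stand, and no bystander was touched as far as I could tell.

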